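# Sweep the finished flanges into the collecting tray

## Task

With the fingers shut, gently sweep the three finished flanges (the white rings with a hole through the middle) across the bench into the three-sided collecting tray through its open side, until each lies flat and wholly inside, then leave them at rest. Only push them along the bench: do not pinch or lift them. Leave the solid white blank and everything else on the bench where it is.

Things in the scene. Friction and masses are not known exactly. Their poses are not given: they have to be found in the camera images.
- flange0: finished flange 0: white plastic ring lying flat, outer diameter 46 mm, height 18 mm, with a round 22 mm hole right through the middle and six small dark dots round it; loose, 0.05 kg nominal; it slides easily on the bench (friction about that of plastic on wood). Origin: centre of its underside, z axis up. The three flanges are alike.
- flange1: finished flange 1: white plastic ring lying flat, outer diameter 46 mm, height 18 mm, with a round 22 mm hole right through the middle and six small dark dots round it; loose, 0.05 kg nominal; it slides easily on the bench (friction about that of plastic on wood). Origin: centre of its underside, z axis up. The three flanges are alike.
- flange2: finished flange 2: white plastic ring lying flat, outer diameter 46 mm, height 18 mm, with a round 22 mm hole right through the middle and six small dark dots round it; loose, 0.05 kg nominal; it slides easily on the bench (friction about that of plastic on wood). Origin: centre of its underside, z axis up. The three flanges are alike.
- tray: collecting tray screwed to the bench: three aluminium walls (28 mm high, 6 mm thick) round a grey floor level with the bench (no step). Inside 200 mm wide (its x) and 130 mm deep (its y). Origin: centre of the floor. Open side at y = -65 mm, facing the flanges; back wall at y = +65, side walls at x = +-100 mm. A foot 20 x 30 x 4 mm sticks out of each side wall, outside. Fixed.
- blank: unfinished blank: solid white plastic disc lying flat, diameter 46 mm, height 18 mm, no hole in it; stands in the same row as the flanges (any of the four places; neighbours at least 60 mm apart between centres). Origin: centre of its underside. Must stay where it is.
- spacer: short aluminium tube standing upright, outer diameter 30 mm, height 30 mm, bystander on the far side between flanges and tray. Origin: centre of its underside.
- screwdriver: screwdriver lying on the bench to the right of the flanges, roughly along the world x axis, about 200 mm long and 26 mm thick at the handle, bystander. Origin: about the middle of its length, underneath.
- mouse: black computer mouse, 100 x 60 x 33 mm, far right, bystander. Origin: centre of its underside.
- tape: roll of brown tape lying flat, outer diameter 80 mm, height 25 mm, at the far edge, bystander. Origin: centre of its underside.
- glue: pale closed bottle standing upright at the far edge, diameter 48 mm, height 130 mm, bystander. Origin: centre of its underside.
Mind the look-alikes: they are no part of the job. What is shaped like the flange2 but blue, green or orange is not meant.

How it is judged (in metres and radians):
At the end, for the whole second after the job is handed in: All three flanges lie flat on the bench, at rest, wholly within the tray's walls and open edge (to about 3 mm); the blank is within 15 mm and the other bystanders within 20 mm of where they began (y of flange0 in the frame of tray between -0.045 and 0.05 m and x of flange0 in the frame of tray between -0.08 and 0.08 m and angle between each of flange0, flange1, flange2's own z axis and vertical below 0.1 rad and height (world z) of each of flange0, flange1, flange2 below 0.005 m and linear speed of each of flange0, flange1, flange2 below 0.01 m/s and y of flange1 in the frame of tray between -0.045 and 0.05 m and x of flange1 in the frame of tray between -0.08 and 0.08 m and y of flange2 in the frame of tray between -0.045 and 0.05 m and x of flange2 in the frame of tray between -0.08 and 0.08 m and distance of blank from where it was at the start of the episode below 0.015 m and distance of each of spacer, screwdriver, mouse, tape, glue from where it was at the start of the episode below 0.02 m); the robot touches nothing.
It fails at once if a flange is lifted or carried (its origin more than 12 mm above the bench) (height (world z) of any of flange0, flange1, flange2 above 0.012 m).
It fails at once if a flange is pinched or pressed hard (over 18 N from the fingers) (contact force between the fingers and flange0 above 18 N or contact force between the fingers and flange1 above 18 N or contact force between the fingers and flange2 above 18 N).
It fails at once if the solid blank is moved by more than 15 mm (distance of blank from where it was at the start of the episode above 0.015 m).
It fails at once if another bystander (spacer, screwdriver, mouse, tape, glue) is moved by more than 20 mm (distance of any of spacer, screwdriver, mouse, tape, glue from where it was at the start of the episode above 0.02 m).
It also fails if it takes over 72 s, if anything falls off the work surface, if the arm or the gripper's body presses on something with over 40 N, if the wrist force passes 120 N, or if a joint passes its speed limit or range.

## Robot

A 6-joint arm with a two-finger parallel gripper is mounted at the origin on the work surface. World frame = base frame: x ahead of the robot, y to its left, z up, the work surface at z = 0. Lengths are in m, angles in degrees, forces in N, time in s.
With the tool pointing down it reaches from about 0.325 to 0.775 m from the base axis. Payload 5.5 kg.
Tool frame: the origin (TCP) lies at the centre of the arm's flange, where the gripper is bolted on; the fingertips stand 182 mm ahead of it and the grasp point (between the pads) lies 163 mm ahead of it; z points along the fingers, y is the direction in which the jaws open and shut (so a half turn about z gives the same grasp; the last joint's range is limited). The gripper opens to 88 mm and grips with 3 to 60 N. Pads are 20 mm wide; open, the fingers measure 115 mm over their backs; the gripper's body (75 mm by 178 mm) begins 61 mm behind the grasp point.
Start: joints at [-76.186, 5.22, 70.514, -0, 104.267, -3.249], TCP at [0.176, -0.574, 0.405] pointing down, gripper open.
Joint ranges: [-164.24, 164.24], [-49.07, 125.15], [9.68, 141.18], [-86.29, 266.29], [3.28, 154.24], [-151.56, 151.56]. Speed limits (degrees/s): [147.25, 147.25, 172.46, 180, 180, 180].

## Interface

Orientations are given as [roll, pitch, yaw] about the fixed x, y, z axes, in that order (R = Rz(yaw) Ry(pitch) Rx(roll)).
In Python, from station import r gives the robot as it stands. The module is installed in compiled form; this text tells all that it offers. Calls block until the motion is done:
- r.reach(position, orientation): joint-space move of the TCP to a pose.
- r.servo_line(position, rotation=None, speed=0.15): straight line of the TCP; rotation=None keeps the orientation; speed is the mean speed in m/s.
- r.move_joints(angles): joint-space move.
- r.let_go() and r.grab(squeeze=None): open the fingers fully, or close them until they stop; squeeze is the grip in N (None keeps the last).
- r.wait(seconds).
- r.inverse_kinematics(position, orientation): joint angles nearest the present ones, or None.
- r.sense(): the state.
- r.snapshot(name): name is "scene" or "side" or "wrist"; returns a dict with "frame" (420x560x3 uint8, red, green, blue), "fx", "fy", "cx", "cy" (pixels), "R" (3x3) and "t" (3): a world point X has camera coordinates R X + t. Camera axes: x right, y down, z forward; pixel columns grow to the right and rows downward; lengths in m; the calibration is good to about 2 mm. The wrist camera is an equidistant fisheye: a pixel r from the principal point sees the ray r / f radians off the axis. A picture is of the moment at which its call begins. There is no depth.
A pose or a line that the arm cannot do raises r.IKError and nothing moves.
- r.hand_in(): hands the job in, once; it reports no verdict.
The state is a dict: "clock": time; "joints": joint angles; "joint_vel": joint speeds; "joint_torque": joint torques, N m; "tcp_pos": TCP position; "orientation": TCP orientation; "contact_force": force on the tool from outside, world axes, zero at the start; "torque": the same for the moment, N m; "opening": finger opening in m.
Only numpy, scipy, OpenCV 4.12 (cv2) and the standard library are available. Lean on these libraries where they do the work, as an engineer would, in place of code of your own. Each camera call takes 0.05 s, during which the arm holds its last target.

## Working session

There is one attempt and no reset: what is moved stays moved. The work goes in short steps, each a Python script; the robot and the scene stay as the last script left them, time stands still between calls to the robot, and variables do not carry over. Pictures are saved under pics/ and viewed, and the job is handed in when it is done.

```bash
mkdir -p pics; python3 - <<'E'
from station import r
import cv2
for n in("scene","side","wrist"):
    s=r.snapshot(n); cv2.imwrite(f"pics/{n}0.png",s["frame"][:,:,::-1]); print(n,s["fx"],s["cx"],s["cy"],s["R"],s["t"])
print(r.sense())
E
```

```text
scene 386.4829842861593 275.0478050085224 213.01402766289954 [[ 0.18824079  0.98210342 -0.00618641]
 [ 0.57298211 -0.11493564 -0.81146861]
 [-0.79765714  0.14920679 -0.58436327]] [-0.01005175 -0.34879269  1.3500209 ]
side 391.65901607729717 279.53272760018797 205.1137374764834 [[-0.83551207 -0.54945945  0.0037264 ]
 [-0.27016486  0.40489037 -0.87354149]
 [ 0.47846684 -0.7308612  -0.48673543]] [0.48430578 0.24228385 0.5354113 ]
wrist 325.19226210127806 276.91995128380825 209.58582048046998 [[ 0.29378876 -0.95586841 -0.00193635]
 [-0.92297374 -0.28420421  0.25951387]
 [-0.24861142 -0.07445506 -0.96573744]] [-0.59935985 -0.03153514  0.38880288]
{'clock': 0.15, 'joints': array([-7.61843752e+01,  5.25249310e+00,  7.05658676e+01, -1.65148055e-03,
        1.04266766e+02, -3.24970002e+00]), 'joint_vel': array([ 0.06187427, -0.10548509, -0.21475779, -0.0536176 ,  0.00136696,
       -0.0644671 ]), 'joint_torque': array([ 2.38996872e-03, -4.47046173e+01, -4.06907487e+01,  6.99903374e-02,
        2.74866843e-02, -1.08699608e-04]), 'tcp_pos': array([ 0.17607116, -0.5736304 ,  0.40377541]), 'orientation': array([-1.79914919e+02, -3.22705137e-03,  1.70649166e+01]), 'contact_force': array([-0.23226748, -0.36440221, -0.50492611]), 'torque': array([0.03655732, 0.02194284, 0.02085482]), 'opening': 0.08793472297882979}
```

View pics/scene0.png

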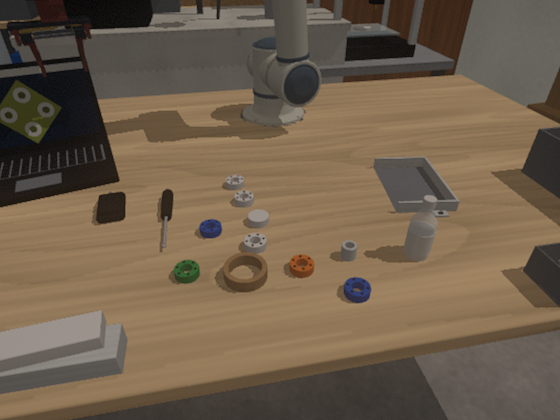

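View pics/side0.png

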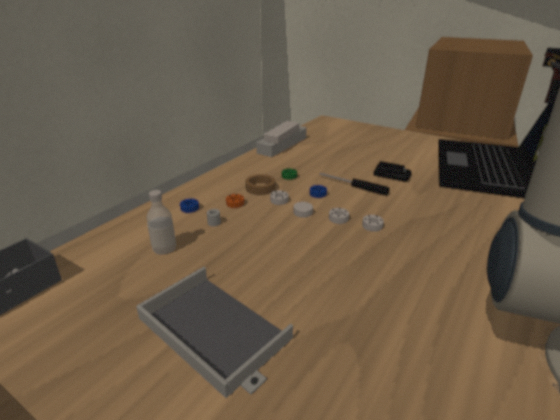

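View pics/wrist0.png

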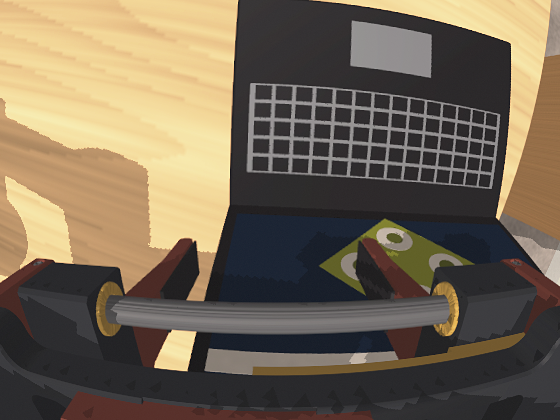

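The scene view shows three white rings at about (234,182), (244,199) and (255,242). The blank is at (258,218), the tray at about (413,183) and the spacer at (349,250). I'll enlarge this area.

```bash
python3 - <<'E'
import cv2
a=cv2.imread("pics/scene0.png"); 
cv2.imwrite("pics/c1.png",cv2.resize(a[165:300,150:310],None,fx=4.4,fy=4.4,interpolation=cv2.INTER_CUBIC))
cv2.imwrite("pics/c2.png",cv2.resize(a[145:275,330:470],None,fx=4.5,fy=4.5,interpolation=cv2.INTER_CUBIC))
b=cv2.imread("pics/side0.png")
cv2.imwrite("pics/c3.png",cv2.resize(b[160:260,180:400],None,fx=3.6,fy=3.6,interpolation=cv2.INTER_CUBIC))
cv2.imwrite("pics/c4.png",cv2.resize(b[260:400,125:305],None,fx=4,fy=4,interpolation=cv2.INTER_CUBIC))
E
```

```text
(no output)
```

View pics/c1.png

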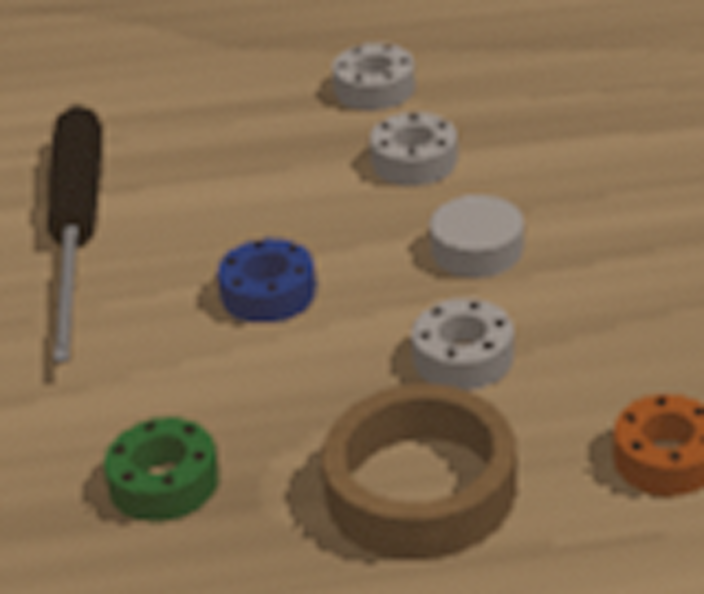

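View pics/c2.png

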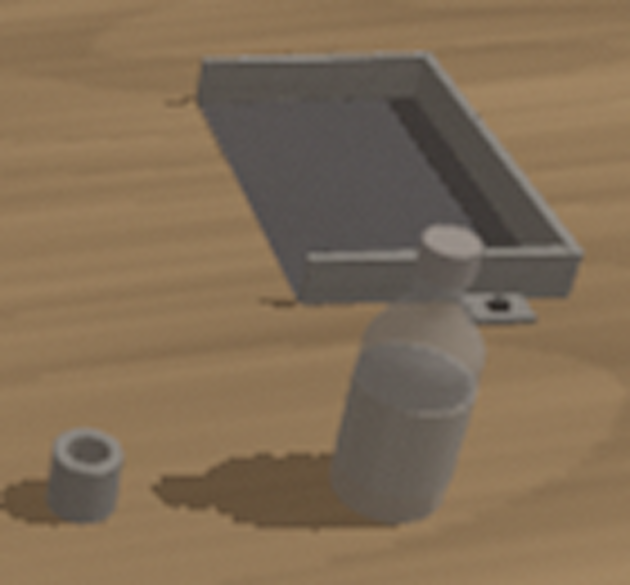

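View pics/c3.png

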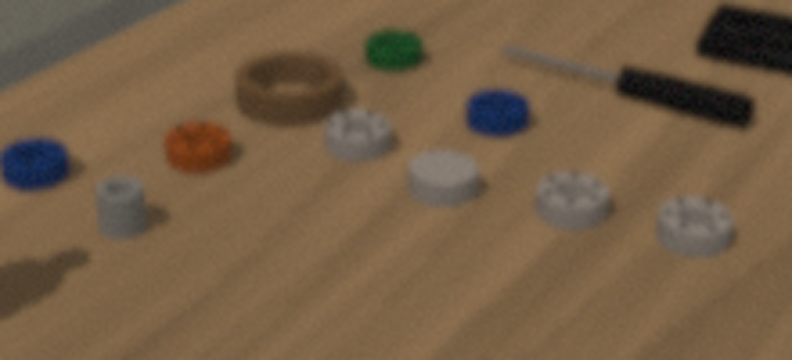

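View pics/c4.png

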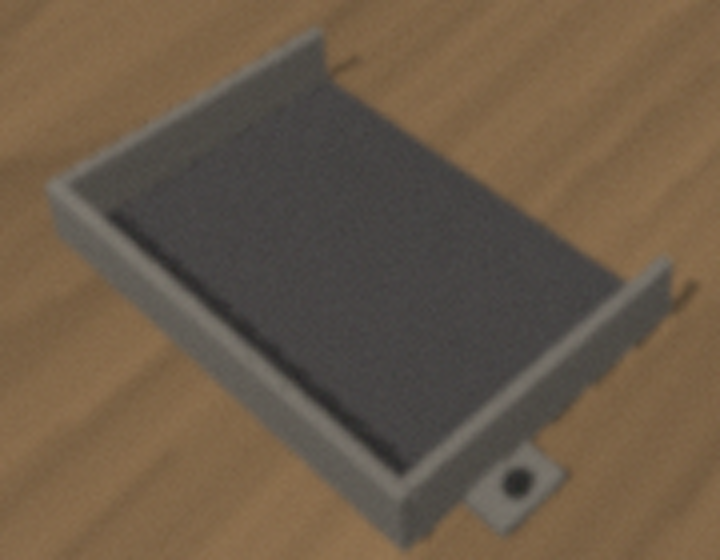

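```bash
cat > h.py <<'E'
import numpy as np
from station import r
def ray(s,px,z):
    d=s["R"].T@np.array([(px[0]-s["cx"])/s["fx"],(px[1]-s["cy"])/s["fy"],1.]); c=-s["R"].T@s["t"]
    return c+d*(z-c[2])/d[2]
def proj(s,X):
    p=s["R"]@np.asarray(X)+s["t"]; return np.array([s["fx"]*p[0]/p[2]+s["cx"],s["fy"]*p[1]/p[2]+s["cy"]])
E
python3 - <<'E'
from h import *
np.set_printoptions(precision=4,suppress=True)
S=r.snapshot("scene");D=r.snapshot("side")
A=lambda p:np.array(p)/4.4+[150,165]
B=lambda p:np.array(p)/4.5+[330,145]
C=lambda p:np.array(p)/3.6+[180,160]
E=lambda p:np.array(p)/4+[125,260]
for n,a,c in [("Fa",(373,66),(695,217)),("Fb",(414,136),(573,192)),("blank",(477,222),(444,172)),("Fc",(463,330),(361,128)),("blue",(267,265),(498,103))]:
    print(n,ray(S,A(a),.018)[:2],ray(D,C(c),.018)[:2])
print("spacer",ray(S,B((87,452)),.03)[:2],ray(D,C((123,187)),.03)[:2])
print("tape",ray(S,A((420,440)),.025)[:2],"orange",ray(S,A((668,425)),.018)[:2])
print("driver",[ray(S,A(p),.0)[:2] for p in[(72,240),(62,358)]],ray(S,A((78,115)),.02)[:2])
for n,a,c in [("nearopen",(203,62),(668,262)),("nearback",(430,55),(405,490)),("farback",(580,255),(52,187)),("faropen",(308,257),(322,32))]:
    print(n,ray(S,B(a),.028)[:2],ray(D,E(c),.028)[:2])
E
```

```text
Fa [ 0.4572 -0.1779] [ 0.4477 -0.1776]
Fb [ 0.5325 -0.1643] [ 0.5238 -0.1635]
blank [ 0.6145 -0.1437] [ 0.6052 -0.1403]
Fc [ 0.6944 -0.1625] [ 0.6839 -0.1618]
blue [ 0.629  -0.2461] [ 0.6236 -0.2482]
spacer [0.7593 0.0074] [0.7513 0.0054]
tape [ 0.7687 -0.191 ] orange [ 0.7725 -0.0876]
driver [array([ 0.5653, -0.341 ]), array([ 0.6568, -0.3422])] [ 0.4799 -0.3376]
nearopen [0.4392 0.193 ] [0.43   0.1938]
nearback [0.4575 0.3262] [0.4493 0.3224]
farback [0.6639 0.2939] [0.6536 0.2949]
faropen [0.6394 0.1635] [0.6319 0.1632]
```

```bash
python3 - <<'E'
from h import *
import cv2
S=r.snapshot("scene")
print("glue",ray(S,np.array((390,505))/4.5+[330,145],0), ray(S,np.array((452,240))/4.5+[330,145],.13))
r.grab(10)
r.reach([0.55,-0.20,0.42],[180,0,90])
for n in("wrist","side","scene"):
    s=r.snapshot(n); cv2.imwrite(f"pics/{n}1.png",s["frame"][:,:,::-1])
    if n=="wrist": print(s["R"],s["t"], -s["R"].T@s["t"])
q=r.sense(); print(q["clock"],q["tcp_pos"],q["orientation"],q["joints"],q["opening"])
E
```

```text
glue [0.78493475 0.13753921 0.        ] [0.77592438 0.13903986 0.13      ]
[[ 0.99999859 -0.00132946 -0.00102363]
 [-0.00101878 -0.9658385   0.25914274]
 [-0.00133318 -0.25914134 -0.96583849]] [-0.54969949 -0.22867913  0.35210609] [ 0.54993516 -0.13035267  0.39877546]
3.7083 [ 0.54970492 -0.20087854  0.41994207] [-1.79992751e+02  3.53309608e-03  8.99058923e+01] [-2.34024717e+01  3.14203406e+00  7.11375758e+01 -6.35071044e-03
  1.05725649e+02 -2.33100847e+01] 9.138934857953377e-05
```

View pics/wrist1.png

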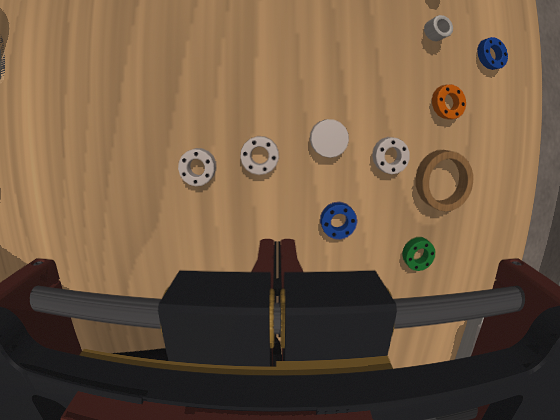

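View pics/side1.png

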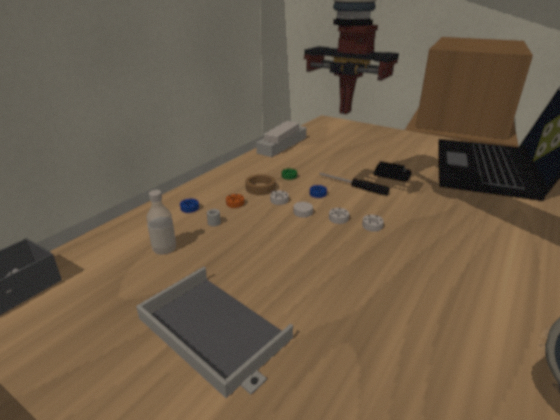

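The wrist view shows the white rings at about (197,167), (259,156) and (391,155), with the blank at (329,139). I'll compute positions from these.

```bash
cat >> h.py <<'E'
def wray(s,px,z):
    v=np.array([px[0]-s["cx"],px[1]-s["cy"]]); rr=np.hypot(*v); th=rr/s["fx"]
    d=s["R"].T@np.array([*(v/rr*np.sin(th)),np.cos(th)]); c=-s["R"].T@s["t"]
    return c+d*(z-c[2])/d[2]
def wproj(s,X):
    p=s["R"]@np.asarray(X)+s["t"]; h=np.hypot(p[0],p[1]); th=np.arctan2(h,p[2])
    return np.array([s["cx"],s["cy"]])+s["fx"]*th*p[:2]/h
E
python3 - <<'E'
from h import *
import cv2
np.set_printoptions(precision=4,suppress=True)
s=r.snapshot("wrist")
for n,p,z in[("Fa",(197,167),.018),("Fb",(259,156),.018),("blank",(329,138),.018),("Fc",(391,155),.018),("spacer",(441,26),.03),("tape",(444,180),.025),("blue",(339,220),.018)]: print(n,wray(s,p,z)[:2])
print(wproj(s,[.5497,-.2009,.238]))
f=s["frame"][:,:,::-1].copy()
cv2.imwrite("pics/c5.png",cv2.resize(f[90:300,150:410],None,fx=3,fy=2.8,interpolation=cv2.INTER_CUBIC))
E
```

```text
Fa [ 0.4535 -0.1794]
Fb [ 0.5285 -0.1674]
blank [ 0.6106 -0.1456]
Fc [ 0.6886 -0.1637]
spacer [0.7519 0.0047]
tape [ 0.7627 -0.1917]
blue [ 0.6263 -0.2459]
[276.9305 258.8723]
```

View pics/c5.png

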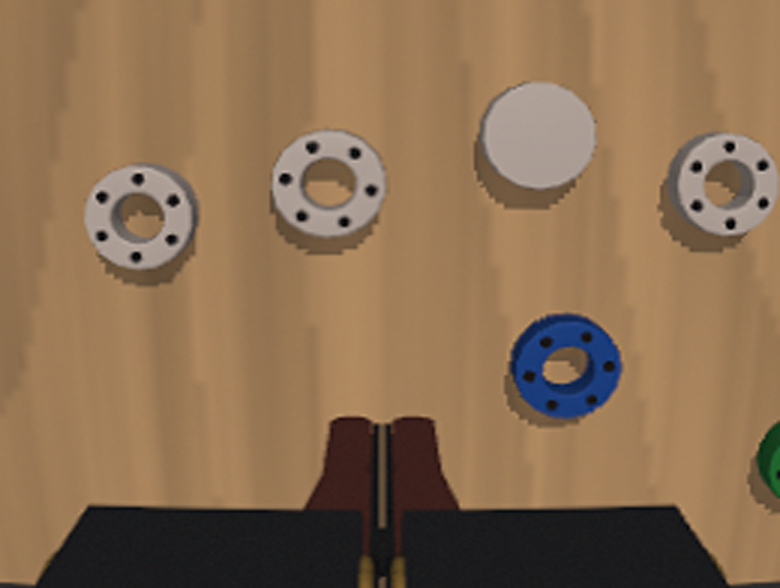

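```bash
cat >> h.py <<'E'
th=np.radians(-8.4); UX=np.array([np.cos(th),np.sin(th)]); UY=np.array([-np.sin(th),np.cos(th)]); TC=np.array([.545,.241])
tw=lambda x,y: TC+x*UX+y*UY
tl=lambda p: np.array([(np.asarray(p)-TC)@UX,(np.asarray(p)-TC)@UY])
ZL,ZH=.187,.27
def push(a,b,v=.1,off=.033,clear=.010):
    a=np.array(a,float);b=np.array(b,float); d=(b-a)/np.linalg.norm(b-a); o=[180,0,float(np.degrees(np.arctan2(d[1],d[0])))]
    s=a-d*(off+clear); e=b-d*off
    r.reach([*s,ZH],o); r.servo_line([*s,ZL],speed=.1)
    r.servo_line([*(s+d*(clear+.006)),ZL],speed=.03)
    r.servo_line([*e,ZL],speed=v); print("push end",r.sense()["tcp_pos"],r.sense()["contact_force"])
    r.servo_line([*(e-d*.03),ZL],speed=.1); r.servo_line([*(e-d*.03),ZH],speed=.15)
    print("clock",r.sense()["clock"])
def snap(n,k):
    import cv2
    s=r.snapshot(n); cv2.imwrite(f"pics/{k}.png",s["frame"][:,:,::-1]); return s
E
python3 - <<'E'
from h import *
print(tw(-.062,0.005), tl((.4535,-.1794)))
push((.4535,-.1794),tw(-.062,.005))
snap("scene","s2");snap("wrist","w2")
E
```

```text
[0.48439553 0.25500351] [-0.02910511 -0.42925669]
push end [0.48206594 0.22200643 0.18699705] [-0.45435217 -0.73637819  0.51425106]
clock 11.775
```

View pics/w2.png

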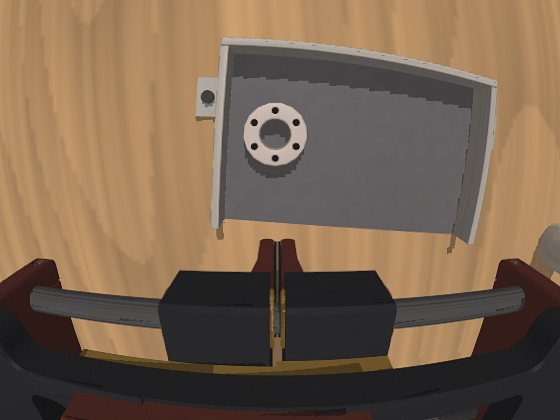

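View pics/s2.png

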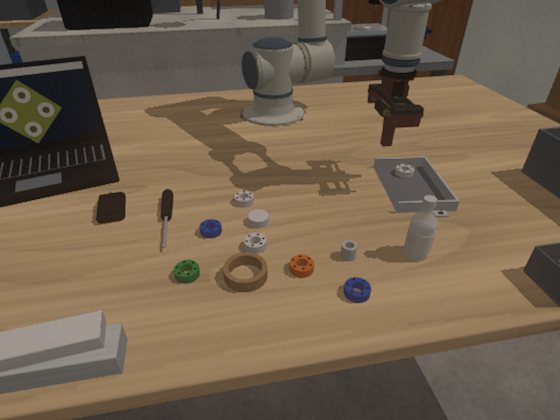

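The flange is inside the tray, at (275,134) in the wrist view. The tray's floor corners at the open side are near (224,219) and (453,235). I'll check the tray frame from these and push the second flange.

```bash
python3 - <<'E'
from h import *
np.set_printoptions(precision=4,suppress=True)
s=r.snapshot("wrist")
for p,z in[((275,134),.018),((222,219),0),((453,235),0),((222,42),.028),((496,82),.028)]:
    X=wray(s,p,z)[:2]; print(X,tl(X))
push((.5285,-.1674),tw(0.0,.0))
snap("wrist","w3")
E
```

```text
[0.482  0.2557] [-0.0644  0.0053]
[0.4347 0.1915] [-0.1019 -0.0651]
[0.6347 0.1618] [ 0.1003 -0.0653]
[0.4511 0.3226] [-0.1048  0.067 ]
[0.657  0.2944] [0.103  0.0692]
push end [0.5437 0.2079 0.187 ] [ 0.2359 -1.0477  0.3432]
clock 20.4167
```

View pics/w3.png

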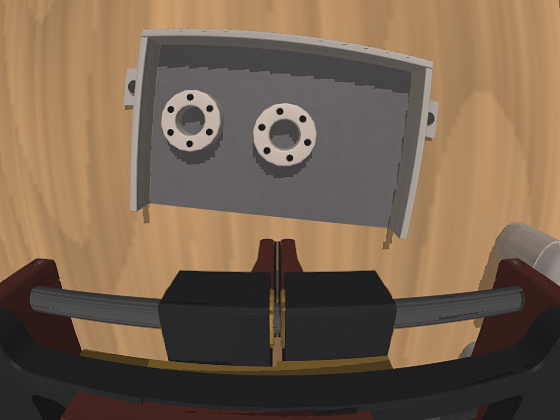

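Two flanges are in, at about (190,120) and (284,134) in the wrist view. The third takes three pushes: straight past the blank first, then diagonally, then in along the tray's y axis.

```bash
python3 - <<'E'
from h import *
push((.6886,-.1637),(.6886,-.06),v=.08)
push((.6886,-.06),tw(.060,-.155),v=.09)
s=snap("wrist","w4")
E
```

```text
push end [ 0.68860264 -0.09351069  0.18701761] [0.44190893 0.51921363 0.02962213]
clock 26.1833
push end [0.60198179 0.05247346 0.18695152] [-0.05494969  0.79413195 -0.24415787]
clock 31.6667
```

View pics/w4.png

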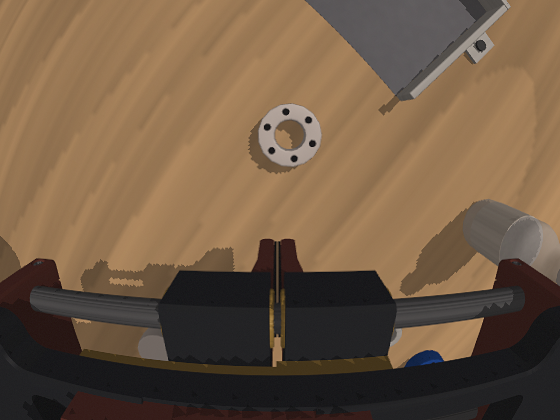

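The flange is at (290,134) in the wrist view, ahead of the fingers. I'll measure it and make the last push.

```bash
python3 - <<'E'
from h import *
s=r.snapshot("wrist")
X=wray(s,(290,134.5),.018)[:2]; print(X,tl(X))
assert np.linalg.norm(X-tw(.06,-.155))<.015
push(X,tw(.058,0.0),v=.08)
r.reach([.50,.06,.40],[180,0,81.6])
snap("wrist","w5");snap("scene","s5");snap("side","d5")
E
```

```text
[0.5875938  0.08498024] [ 0.06492871 -0.1481238 ]
push end [0.59910029 0.19938642 0.18696381] [-0.11779524 -1.16000201  1.06747282]
clock 37.275
```

View pics/w5.png

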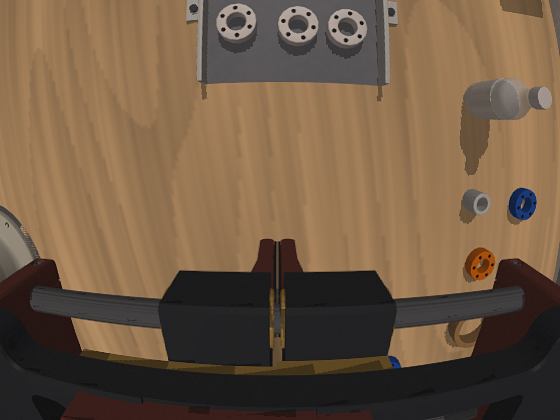

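View pics/s5.png

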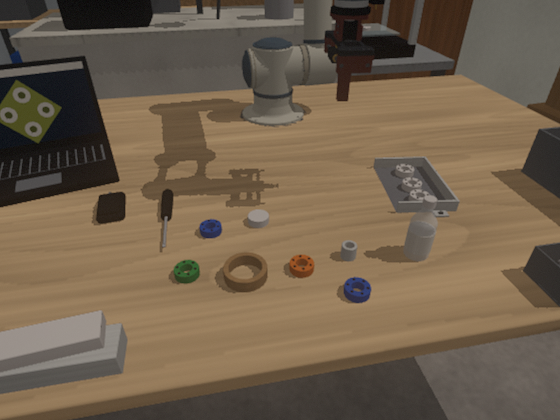

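View pics/d5.png

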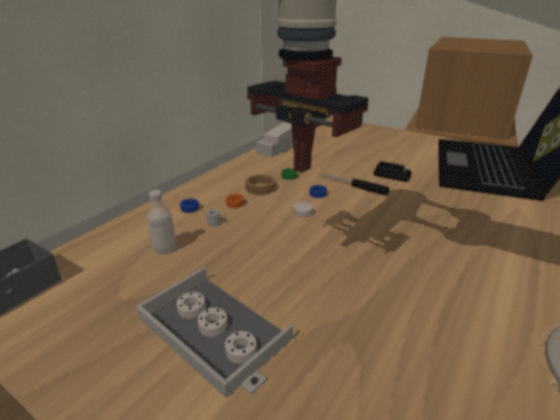

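All three rings are in the tray, at (237,22), (298,26) and (348,28) in the wrist view. The blank at (258,218) and the bystanders look unmoved. I'll run a numeric check, then hand in.

```bash
python3 - <<'E'
from h import *
import cv2
np.set_printoptions(precision=4,suppress=True)
s=r.snapshot("wrist")
for p in[(237,22),(298,26),(348,28)]: print(tl(wray(s,p,.018)[:2]))
a=cv2.imread("pics/scene0.png").astype(int);b=cv2.imread("pics/s5.png").astype(int)
d=abs(a-b).max(2)
for n,(x,y,w) in dict(blank=(258,218,14),spacer=(349,250,12),driver=(167,215,32),mouse=(111,207,20),tape=(245,271,24),glue=(420,232,32)).items(): 
    print(n,(d[y-w:y+w,x-w:x+w]>40).sum())
E
```

```text
[-0.0634  0.0033]
[ 0.0037 -0.0024]
[ 0.0595 -0.0018]
blank 9
spacer 0
driver 669
mouse 0
tape 90
glue 0
```

```bash
python3 - <<'E'
import cv2,numpy as np
a=cv2.imread("pics/scene0.png");b=cv2.imread("pics/s5.png")
f=lambda i:cv2.resize(i[165:300,90:275],None,fx=4,fy=4)[:, :]
cv2.imwrite("pics/cmp.png",cv2.resize(np.hstack([f(a),f(b)]),(800,292)))
E
```

```text
(no output)
```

View pics/cmp.png

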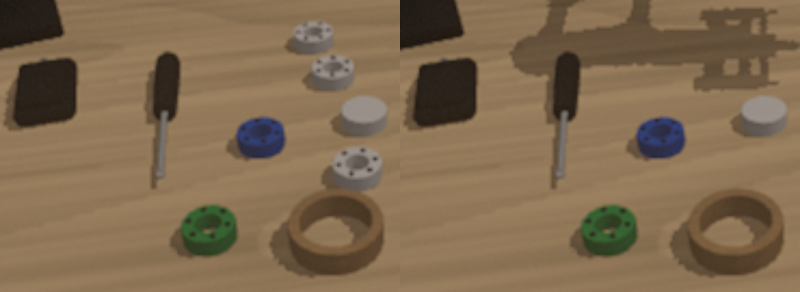

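The side-by-side shows the screwdriver, tape, mouse and blank in the same pixels as at the start. The difference near the screwdriver is only the arm's shadow.

```bash
python3 -c "
from station import r
r.hand_in(); print(r.sense()['clock'])"
```

```text
the job is handed in; nothing more can be done
the job is handed in; nothing more can be done
```

All three flanges are in the tray, and I handed the job in at about 40 s of the 72 s allowed. I pushed them one at a time with the fingers shut: two with a single push each, and the third in three pushes that kept clear of the blank and the spacer.

- **Flanges:** My last wrist-camera check put them at (x, y) = (-0.063, 0.003), (0.004, -0.002) and (0.060, -0.002) m in the tray frame. All three are well inside the limits, and they look flat.
- **Bystanders:** The blank, spacer, screwdriver, mouse, tape and glue are in the same pixels as at the start. The image comparison showed changes in three windows. Around the screwdriver they were the arm's shadow. By the tape they were the flange I had moved away. At the blank only 9 pixels changed, and it looks unmoved.
- **Robot:** The arm was parked clear of everything. No failure was reported, but I did not log the contact force continuously. The wrist force I read at the end of each push was under 2 N.
- **Disagreement:** The scene and side cameras differed by about 9 mm in x at the start. The wrist camera agreed with their average, so I used its positions for the flanges and the average for the tray, which it also confirmed.

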